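# Mount a strut link on its stud and snap the retaining cap on

## Task

Pick up the strut link from the bench, lower its ring eye over the steel stud on the carriage so that the link lies flat along the carriage with its round end on the blue pad, and let go of it. Then take the orange snap cap by its sides and press it straight down onto the stud until it clicks, push on until it is fully home, and finish still gripping the cap and pressing it down firmly. Leave the other things on the bench where they are.

Things in the scene. Friction and masses are not known exactly. Their poses are not given: they have to be found in the camera images.
- carriage: aluminium carriage plate lying fixed on the bench, 190 mm long (its x) x 84 mm wide (its y) x 20 mm high; origin at the centre of its underside; z up. A steel stud stands near its -x end (60 mm from the centre), a blue square pad lies near its +x end. It does not move.
- stud_foot (a point): point on the stud's axis at the carriage's top face (20 mm above the bench); axes as the carriage. Stud: collar 26 mm in diameter up to 11 mm, shaft 14 mm in diameter up to 39 mm, cone to 8 mm diameter at the tip, 45 mm up. Three spring balls stick out of the shaft at 24 mm up, to a 23 mm circle; the cap snaps over them.
- stud_tip (a point): top of the stud, on its axis, 45 mm above stud_foot. The cap's lip meets the balls when its underside is 28 mm above stud_foot; pushing through takes about 9 N, the force then drops (the balls even draw the cap down), and it is home when its ceiling sits on this tip, underside 14 mm above stud_foot (2 mm above the eye).
- pad (a point): centre of the blue pad (44 x 50 mm, flat) on the carriage's top face, 115 mm from stud_foot along the carriage's +x
- link: strut link, lying flat, about 0.16 kg: a black ring eye (outside 48 mm, bore 30 mm, 12 mm thick) centred at x = -55 mm, an aluminium bar 16 mm wide and 14 mm high from x = -32 to +46 mm, a solid black round end (34 mm across, 14 mm high) centred at x = +60 mm. Origin on the underside, near the bar's middle (near the centre of mass), x from the eye towards the round end, z up.
- link_eye (a point): centre of the link's eye, at its underside; this goes to stud_foot
- link_end (a point): centre of the link's round end, at its underside
- cap: orange snap cap, white dot on top, 38 mm in diameter, 36 mm high, about 40 g, standing mouth down in a row with the black foot and the steel bearing, in any order; origin at the centre of its open underside, z up. Inside: mouth 18 mm wide with a lip 4 mm high, 25 mm wide above it, ceiling 31 mm above the underside.
- foot: bystander: black rubber machine foot, cone 40 mm across and 26 mm high, in the row with the cap; origin at the centre of its underside
- bearing: bystander: steel ring 40 mm across, 14 mm high, in the row with the cap; origin at the centre of its underside
- wrench: bystander: steel wrench 150 mm long, lying at the left; origin under its middle
- jar: bystander: jar with blue lid, 60 mm across, 75 mm high, at the back
- motor: bystander: square motor 42 mm wide, 72 mm high with its shaft, at the back
- reel: bystander: reel 90 mm across, 50 mm high, at the back right
Mind the look-alikes: they are no part of the job. There is more than one size of the link; the one meant has the size given above.

How it is judged:
By the outcome, as a careful person would: the job done as asked, in the order asked, and still so for the second after the job is handed in, while the arm keeps its last pose, push and grip.
It also fails if it takes over 72 s, if anything falls off the work surface, if the arm or the gripper's body presses on something with over 40 N, if the wrist force passes 120 N, or if a joint passes its speed limit or range.

## Robot

A 7-joint arm with a two-finger parallel gripper is mounted at the origin on the work surface. World frame = base frame: x ahead of the robot, y to its left, z up, the work surface at z = 0. Lengths are in m, angles in rad, forces in N, time in s.
With the tool pointing down it reaches from about 0.425 to 1.025 m from the base axis. Payload 9.4 kg.
Tool frame: the origin (TCP) lies on the centre line of the jaws, within the pads' length; the fingertips stand 17 mm ahead of it and the grasp point (between the pads) lies 2 mm behind it (tcp_to_tips is the distance from the TCP to the fingertips, in m); z points along the fingers, y is the direction in which the jaws open and shut (so a half turn about z gives the same grasp; the last joint's range is limited). The gripper opens to 93 mm and grips with 3 to 60 N. Pads are 15 mm wide; open, the fingers measure 128 mm over their backs; the gripper's body (75 mm by 188 mm) begins 65 mm behind the grasp point.
Start: joints at [-1.312, 0.599, -0.003, 1.599, 0.002, 0.943, -0.08], TCP at [0.239, 0.685, 0.236] pointing down, gripper open.
Joint ranges: [-2.57, 2.57], [-0.35, 1.97], [-1.29, 1.29], [0.11, 2.56], [-1.05, 4.19], [0.11, 1.86], [-2.63, 2.63]. Speed limits (rad/s): [2.22, 2.22, 3.01, 3.01, 3.14, 3.14, 3.14].

## Interface

Orientations are given as a unit quaternion [x, y, z, w].
In Python, from rig import * gives the robot as it stands.
- The arm moves only by the shell command python3 -m crank 'ROWS' [OPENING] [FORCE]. ROWS is JSON, a list of rows, each a list of 6 numbers: the shift along the tool's x, y, z in units of 0.5 m (1.0 is 0.5 m), then the turn, a rotation vector about the tool's x, y, z in units of 360 degrees (1.0 is 360 degrees). A call has 1 to 5 rows; each row is the pose to reach, as a shift and turn from the pose commanded when the call began, along the tool's axes at that moment, turning the shorter way round; what a row does not reach only later rows make up. A row lasts 1/12 s, in which the tool goes at most 41.7 mm and 7.16 degrees, less where a joint would pass 70% of its speed; a pose out of reach is approached as far as the arm can. A call with a number of a shift or a turn outside -1 to 1 is refused whole. A call with a gripper value outside its range is refused whole. OPENING is the opening, from -1 (shut) to 1 (fully open), set as the call begins (- or left out, the last holds). The fingers move at their own pace and stop on an object; FORCE is the grip in N (left out, the last holds). Time passes only in rows, so rows that repeat a pose let the fingers close. It gives the time, the measured TCP pose, the force and the opening at its end, in the units of the state.
- get_obs(): the state, without advancing time (a new reading comes with each control period).
- snapshot(name): name is "scene" or "side" or "wrist"; returns (picture, depth): 400x640x3 uint8, red, green, blue; 400x640 float32, m along the optical axis (not along the pixel's ray), 0 where there is no reading.
- camera_info(name): a dict with "fov_y" (degrees; the focal length in pixels is half the picture's height over the tangent of half this angle, whatever the lens; pixels are square), "cx", "cy" (the principal point, pixels), "k1" (the pictures are not rectified: a ray, as slopes to the right and down, at radius r is drawn at 1 + k1 r^2 times it, then the intrinsics apply), "R" (3x3) and "t" (3): a world point X has camera coordinates R X + t. Camera axes: x right, y down, z forward; pixel columns grow to the right and rows downward; lengths in m; the calibration is good to about 2 mm. A picture is of the moment at which its call begins: read the wrist's pose just before it. camera_info takes no time and is no camera call; for the wrist camera it gives the pose at the moment of the call.
- finish_job(): hands the job in, once; it reports no verdict.
The state is a dict: "t": time; "joint_pos": joint angles; "joint_vel": joint speeds; "tau": joint torques, N m; "position": TCP position; "ee_rot": TCP orientation; "ft_force": force on the tool from outside, world axes, zero at the start; "moment": the same for the moment, N m; "gripper_width": finger opening in m.
Only numpy, scipy, OpenCV 4.12 (cv2) and the standard library are available. Lean on these libraries where they do the work, as an engineer would, in place of code of your own. Each camera call takes 0.05 s, during which the arm holds its last target.

## Working session

There is one attempt and no reset: what is moved stays moved. The work goes in short steps, Python scripts to look and compute and a shell command to move; the robot and the scene stay as the last step left them, time stands still between calls to the robot, and variables do not carry over. Pictures are saved under pics/ and viewed, and the job is handed in when it is done.

```bash
ls; mkdir -p pics; python3 - <<'E'
from rig import *
import cv2,numpy as np
o=get_obs();print(o)
for n in ["scene","side","wrist"]:
    ci=camera_info(n);print(n,ci)
    p,d=snapshot(n);cv2.imwrite(f"pics/{n}0.png",p[:,:,::-1]);np.save(f"pics/{n}0.npy",d)
E
```

```text
pics
{'t': 0.0, 'joint_pos': array([-1.31171676,  0.60008074, -0.00258208,  1.60008768,  0.00181425,
        0.94286715, -0.0798028 ]), 'joint_vel': array([ 9.38511267e-05, -6.70987236e-04, -1.01113271e-03, -9.70433726e-04,
        6.56965082e-04, -8.02385319e-04, -1.64953750e-03]), 'tau': array([-4.24387790e-04, -7.65080380e+01,  1.49669219e+00, -2.52357155e+01,
       -5.25923597e-02,  1.67012494e-02,  1.38588098e-04]), 'position': array([0.23874309, 0.68410895, 0.23480651]), 'ee_rot': array([ 1.67054760e-01,  9.85947356e-01, -7.17879386e-04, -5.90890943e-05]), 'ft_force': array([-0.76246523, -0.32849072, -0.22895175]), 'moment': array([ 0.00852056, -0.00247429, -0.03941859]), 'gripper_width': 0.09260593411343732}
scene {'fov_y': 53.098004428941245, 'cx': 318.1795772297409, 'cy': 196.37871012024706, 'k1': -0.08284835603755299, 'R': array([[-0.69746705,  0.71660752,  0.00365656],
       [ 0.42129326,  0.41415756, -0.80683673],
       [-0.57969966, -0.56120155, -0.59076317]]), 't': array([ 0.34803813, -0.2453819 ,  1.45158541])}
side {'fov_y': 51.55121969991304, 'cx': 324.5335596252032, 'cy': 198.34397257312364, 'k1': 0.022353473984805822, 'R': array([[ 0.66932719, -0.74289532, -0.01037553],
       [-0.54251709, -0.47915557, -0.68998924],
       [ 0.50761829,  0.46745746, -0.72374526]]), 't': array([-0.32710038,  0.41092626,  0.69424135])}
wrist {'fov_y': 64.90537357050772, 'cx': 321.0690769326861, 'cy': 194.9957836088111, 'k1': 0.010996057712340817, 'R': array([[ 0.32866909,  0.94444305, -0.00198787],
       [ 0.90422895, -0.3140654 ,  0.28936642],
       [ 0.27266578, -0.09690329, -0.95721634]]), 't': array([-0.72487285, -0.03488586,  0.39231891])}
```

View pics/scene0.png

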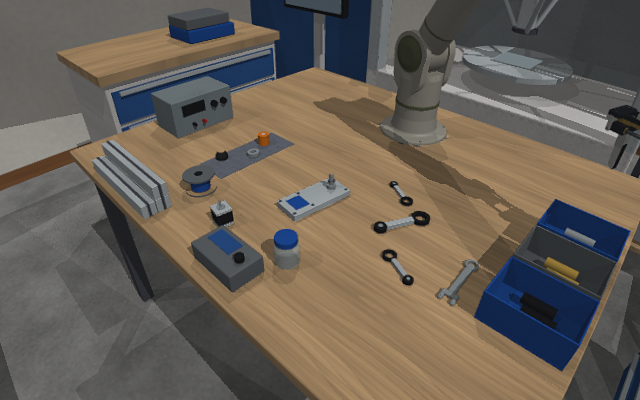

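View pics/side0.png

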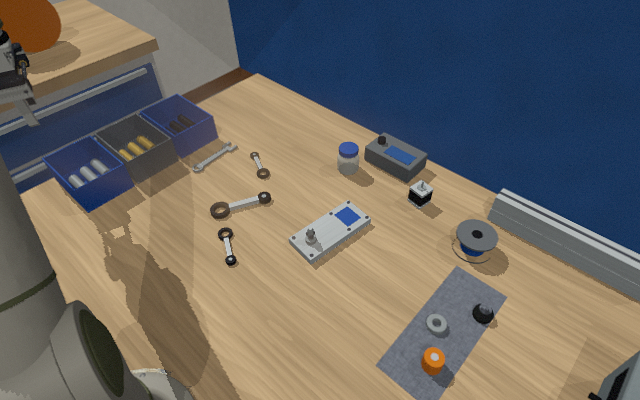

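View pics/wrist0.png

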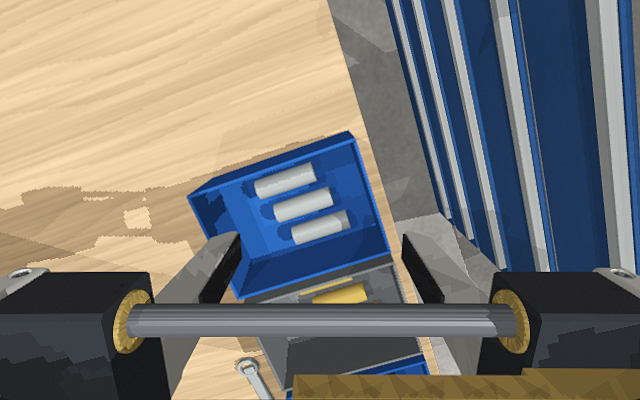

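Scene view: three links, at about (400,193), (402,222) and (398,266). Cap is orange at (264,139) with foot (222,155) and bearing (253,152). The carriage is at (315,198), with its stud at (331,181). Next I measure.

```bash
cat > h.py <<'E'
import numpy as np,cv2
from rig import *
def und(ci,u,v):
    f=200/np.tan(np.radians(ci["fov_y"]/2))
    x=(np.asarray(u,float)-ci["cx"])/f;y=(np.asarray(v,float)-ci["cy"])/f
    a,b=x.copy(),y.copy()
    for _ in range(15):
        s=1+ci["k1"]*(a*a+b*b);a=x/s;b=y/s
    return a,b
def plane(ci,u,v,z):
    a,b=und(ci,u,v);R=np.array(ci["R"]);t=np.array(ci["t"])
    C=-R.T@t;D=np.stack([a,b,np.ones_like(a)],-1)@R
    return C+D*((z-C[2])/D[...,2])[...,None]
def cloud(ci,d):
    v,u=np.mgrid[0:d.shape[0],0:d.shape[1]]
    a,b=und(ci,u,v);R=np.array(ci["R"]);t=np.array(ci["t"])
    return (np.stack([a*d,b*d,d],-1)-t)@R
def proj(ci,X):
    f=200/np.tan(np.radians(ci["fov_y"]/2))
    c=np.asarray(X)@np.array(ci["R"]).T+np.array(ci["t"])
    a=c[...,0]/c[...,2];b=c[...,1]/c[...,2];s=1+ci["k1"]*(a*a+b*b)
    return np.stack([a*s*f+ci["cx"],b*s*f+ci["cy"]],-1)
def pts(n,L,z):
    ci=camera_info(n)
    for u,v in L:
        print(n,(u,v),plane(ci,u,v,z).round(4))
E
python3 - <<'E'
from h import *
for n in ["scene","side"]:
    ci=camera_info(n);d=np.load(f"pics/{n}0.npy");P=cloud(ci,d)
    m=((P[...,2]>.006)&(P[...,2]<.1)&(d>0)&(P[...,0]>.2)&(P[...,0]<1.1)&(abs(P[...,1])<.6)).astype(np.uint8)
    k,lab,st,ce=cv2.connectedComponentsWithStats(m)
    for i in range(1,k):
        if st[i,4]<25: continue
        q=P[lab==i]; (c,s,a)=cv2.minAreaRect(q[:,:2].astype(np.float32))
        print(n,ce[i].round(0),st[i,4],np.round(c,3),np.round(s,3),round(a,1),"zmax",q[:,2].max().round(3))
im=cv2.imread("pics/scene0.png")[165:300,360:500];cv2.imwrite("pics/c1.png",cv2.resize(im,None,fx=4,fy=4))
im=cv2.imread("pics/side0.png")[140:280,190:390];cv2.imwrite("pics/c2.png",cv2.resize(im,None,fx=4,fy=4))
E
```

```text
scene [199. 116.] 1588 [ 0.529 -0.547] [0.059 0.245] 78.8 zmax 0.1
scene [263. 138.] 138 [ 0.455 -0.301] [0.036 0.037] 49.4 zmax 0.04
scene [132. 179.] 3087 [ 0.894 -0.382] [0.084 0.351] 0.2 zmax 0.085
scene [253. 152.] 88 [ 0.518 -0.27 ] [0.06  0.037] 19.5 zmax 0.017
scene [221. 155.] 90 [ 0.615 -0.319] [0.024 0.039] 57.8 zmax 0.028
scene [198. 177.] 632 [ 0.75  -0.227] [0.089 0.088] 76.8 zmax 0.054
scene [313. 198.] 1571 [0.565 0.048] [0.086 0.193] 82.3 zmax 0.064
scene [400. 193.] 152 [0.378 0.197] [0.113 0.033] 65.0 zmax 0.014
scene [523. 262.] 3436 [0.412 0.573] [0.415 0.053] 0.0 zmax 0.083
scene [227. 251.] 3248 [0.86  0.037] [0.255 0.124] 74.4 zmax 0.071
scene [401. 221.] 440 [0.481 0.281] [0.05  0.154] 67.5 zmax 0.017
scene [286. 249.] 918 [0.772 0.168] [0.057 0.056] 8.5 zmax 0.078
scene [399. 267.] 267 [0.614 0.356] [0.111 0.034] 62.5 zmax 0.013
scene [458. 282.] 275 [0.55  0.482] [0.148 0.036] 2.9 zmax 0.01
side [144. 163.] 3876 [0.409 0.571] [0.411 0.057] 0.1 zmax 0.083
side [395. 157.] 1868 [0.866 0.079] [0.093 0.154] 1.1 zmax 0.067
side [215. 156.] 209 [0.548 0.481] [0.146 0.037] 2.5 zmax 0.011
side [348. 158.] 621 [0.765 0.161] [0.056 0.059] 68.2 zmax 0.079
side [259. 165.] 159 [0.61  0.356] [0.112 0.033] 61.8 zmax 0.015
side [420. 194.] 476 [ 0.789 -0.054] [0.044 0.046] 79.2 zmax 0.074
side [569. 241.] 6088 [ 0.867 -0.379] [0.047 0.337] 0.1 zmax 0.085
side [239. 204.] 509 [0.477 0.279] [0.051 0.153] 66.0 zmax 0.02
side [329. 231.] 2462 [0.561 0.047] [0.087 0.191] 82.3 zmax 0.066
side [476. 237.] 1195 [ 0.746 -0.228] [0.089 0.092] 83.1 zmax 0.055
side [227. 246.] 265 [0.368 0.2  ] [0.11  0.032] 57.9 zmax 0.014
side [482. 315.] 228 [ 0.6   -0.327] [0.029 0.039] 4.3 zmax 0.029
side [436. 324.] 300 [ 0.521 -0.267] [0.038 0.039] 41.3 zmax 0.019
side [433. 360.] 502 [ 0.448 -0.303] [0.037 0.039] 1.8 zmax 0.041
side [610. 383.] 613 [ 0.591 -0.538] [0.017 0.09 ] 88.5 zmax 0.1
```

View pics/c1.png

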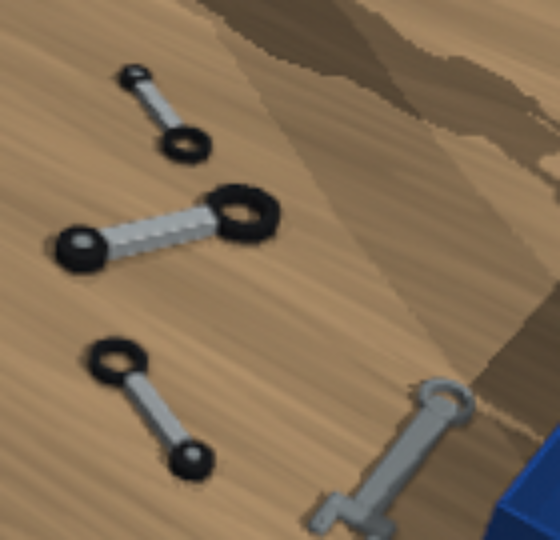

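View pics/c2.png

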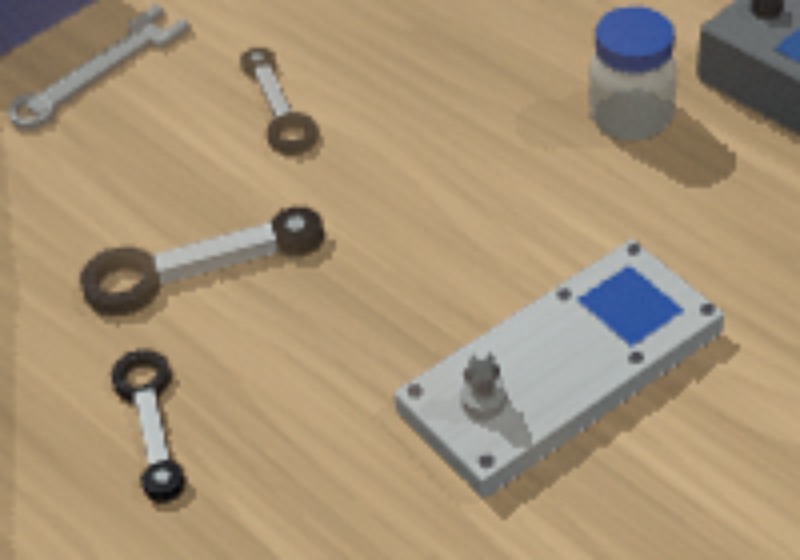

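Link candidates, scene pixels: (400,193) measures 112x33 mm, (402,222) 154x50 mm, (398,266) 111x34 mm. The description implies 156x48 mm, so it is the middle one at (402,222), and the crops confirm it. Its ring is at (420,218) and its round end at (380,227). Next I work out a wrist-camera viewing pose.

```bash
cat >> h.py <<'E'
from scipy.spatial.transform import Rotation as Ro
def rows(tp,yaw_y):
    """shift/turn (units) to reach world TCP tp, tool down with jaw(y) axis at yaw_y deg, from measured pose"""
    o=get_obs();R=Ro.from_quat(o["ee_rot"]);M=R.as_matrix()
    sh=M.T@(np.array(tp)-o["position"])/0.5
    best=None
    for k in (0,180):
        a=np.radians(yaw_y+k);y=np.array([np.cos(a),np.sin(a),0]);z=np.array([0,0,-1.]);x=np.cross(y,z)
        rv=(R.inv()*Ro.from_matrix(np.stack([x,y,z],1))).as_rotvec()/(2*np.pi)
        if best is None or np.linalg.norm(rv)<np.linalg.norm(best): best=rv
    print("pos",o["position"].round(4),"yaw_y",np.degrees(np.arctan2(M[1,1],M[0,1])).round(2),"zt",M[:,2].round(4),"F",o["ft_force"].round(1),"w",round(o["gripper_width"],4),"t",round(o["t"],2),"q",o["joint_pos"].round(2))
    print("row",sh.round(4),best.round(4),"n",np.linalg.norm(sh)*.5/.0417,np.linalg.norm(best)*360/7.16)
E
python3 - <<'E'
from h import *
o=get_obs();ci=camera_info("wrist");R=np.array(ci["R"]);C=-R.T@ci["t"];M=Ro.from_quat(o["ee_rot"]).as_matrix()
print("cam in tool",M.T@(C-o["position"]),"axis",M.T@R[2],"right",M.T@R[0])
# candidate refined in both cams: crop dark ring centroids
for n in ["scene","side"]:
    ci=camera_info(n)
    P=cloud(ci,np.load(f"pics/{n}0.npy"))
    im=cv2.imread(f"pics/{n}0.png").astype(int)
    q=P.reshape(-1,3);b=im.reshape(-1,3)
    s=(q[:,2]>.006)&(q[:,2]<.03)&(np.hypot(q[:,0]-.48,q[:,1]-.28)<.1)
    ax=np.linalg.svd(q[s][:,:2]-q[s][:,:2].mean(0))[2][0] if s.sum()<3000 else 0
    print(n,s.sum(),ax)
rows((.45,.28,.3),67)
E
```

```text
cam in tool [ 0.08075253  0.00077797 -0.14936166] axis [-2.89230214e-01 -3.23079236e-04  9.57259515e-01] right [7.62460407e-04 9.99999548e-01 5.67877015e-04]
scene 468 [ 0.94150719 -0.33699289]
side 547 [-0.93270767  0.36063333]
pos [0.2388 0.6842 0.2349] yaw_y 70.77 zt [-3.0e-04 -1.2e-03 -1.0e+00] F [ 0.2 -0.4 -0. ] w 0.0932 t 0.15 q [-1.31  0.6  -0.    1.6   0.    0.94 -0.08]
row [-0.6652 -0.6243 -0.1293] [-0.0002  0.      0.0105] n 11.047105116202092 0.5263413376339733
```

```bash
python3 - <<'E'
from h import *
rows((.55,.255,.22),67)
E
```

```text
pos [0.2388 0.6842 0.2349] yaw_y 70.77 zt [-3.0e-04 -1.2e-03 -1.0e+00] F [ 0.2 -0.4 -0. ] w 0.0932 t 0.15 q [-1.31  0.6  -0.    1.6   0.    0.94 -0.08]
row [-0.8704 -0.6054  0.0307] [-0.0002  0.      0.0105] n 12.718474003500475 0.5263413376339733
```

```bash
r='[-0.29,-0.2,0.01,0,0,0.0035]'; python3 -m crank '[[-0.29,-0.2,0.01,0,0,0.0035],[-0.29,-0.2,0.01,0,0,0.0035],[-0.29,-0.2,0.01,0,0,0.0035],[-0.29,-0.2,0.01,0,0,0.0035],[-0.29,-0.2,0.01,0,0,0.0035]]' 1; python3 -m crank '[[-0.29,-0.2,0.01,0,0,0.0035],[-0.29,-0.2,0.01,0,0,0.0035],[-0.29,-0.2,0.01,0,0,0.0035],[-0.29,-0.2,0.01,0,0,0.0035],[-0.29,-0.2,0.01,0,0,0.0035]]';python3 -m crank '[[-0.29,-0.2,0.01,0,0,0.0035],[-0.29,-0.2,0.01,0,0,0.0035],[-0.29,-0.2,0.01,0,0,0.0035],[-0.29,-0.2,0.01,0,0,0.0035],[-0.29,-0.2,0.01,0,0,0.0035]]'
python3 - <<'E'
from h import *
o=get_obs();ci=camera_info("wrist")
p,d=snapshot("wrist");cv2.imwrite("pics/w1.png",p[:,:,::-1]);np.save("pics/w1.npy",d);import pickle;pickle.dump((o,ci),open("pics/w1.pkl","wb"))
rows((.55,.255,.22),67)
E
```

```text
t: 0.57
position: [0.3482, 0.5356, 0.2304]
ee_rot: [0.182, 0.983, -0.002, 0.001]
ft_force: [0.7, -0.1, -0.5]
gripper_width: 0.0927
t: 0.98
position: [0.4479, 0.391, 0.2255]
ee_rot: [0.193, 0.981, -0.002, 0.001]
ft_force: [0.9, 0.2, 0.0]
gripper_width: 0.0931
t: 1.4
position: [0.5449, 0.2442, 0.2205]
ee_rot: [0.203, 0.979, -0.001, 0.001]
ft_force: [0.1, -0.4, -0.8]
gripper_width: 0.0934
pos [0.5445 0.2451 0.2205] yaw_y 66.51 zt [ 0.0011 -0.0026 -1.    ] F [ 0.4 -1.2  0.4] w 0.0931 t 1.45 q [-0.54  0.46  0.02  1.92 -0.01  0.76  0.65]
row [-0.0023  0.0225  0.0009] [-0.0003  0.0003 -0.0013] n 0.27164604837517037 0.07156115453614167
```

View pics/w1.png

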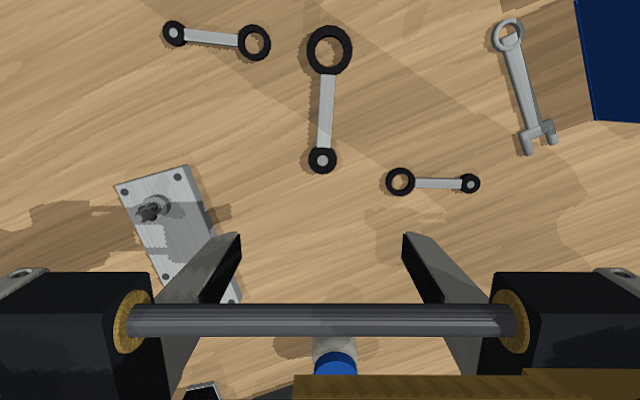

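The wrist view shows the link with its eye at (329,50) and round end at (322,160), and the stud on the carriage at (150,208).

```bash
cat > m1.py <<'E'
from h import *
import pickle
o,ci=pickle.load(open("pics/w1.pkl","rb"));im=cv2.imread("pics/w1.png");d=np.load("pics/w1.npy");P=cloud(ci,d)
g=im.max(2)
m=((g<45)).astype(np.uint8);m[:, :290]=0;m[:,365:]=0;m[190:]=0
k,lab,st,ce=cv2.connectedComponentsWithStats(m)
for i in range(1,k):
    if st[i,4]<100: continue
    v,u=np.where(lab==i)
    for z in (.012,):
        q=plane(ci,u,v,z)[:,:2].astype(np.float32)
        print(i,st[i],"circ",np.array(cv2.minEnclosingCircle(q)[0]).round(4),cv2.minEnclosingCircle(q)[1],"ell", [np.round(x,4) for x in cv2.fitEllipse(cv2.convexHull(q))])
# height points
for (u,v) in [(329,30),(326,110),(322,150),(328,49),(186,220),(175,250),(200,200)]:
    print((u,v),P[v,u].round(4))
s=(P[...,2]>.006)&(P[...,2]<.03)&(np.hypot(P[...,0]-.48,P[...,1]-.28)<.09)
q=P[s];print("link rect",cv2.minAreaRect(q[:,:2].astype(np.float32)),np.percentile(q[:,2],[50,95]))
E
python3 m1.py
```

```text
1 [ 307   25   45   50 1073] circ [0.4297 0.303 ] 0.024156510829925537 ell [array([0.4297, 0.303 ]), array([0.0464, 0.0478]), np.float64(60.6792)]
2 [309 147  27  27 482] circ [0.5316 0.2512] 0.016580885276198387 ell [array([0.5316, 0.2513]), array([0.0311, 0.0333]), np.float64(70.4893)]
(329, 30) [0.4122 0.3107 0.013 ]
(326, 110) [0.4832 0.2769 0.0139]
(322, 150) [0.5214 0.2557 0.0151]
(328, 49) [0.4265 0.3037 0.0005]
(186, 220) [0.533  0.0746 0.0206]
(175, 250) [0.562  0.0417 0.0199]
(200, 200) [0.5195 0.096  0.0081]
link rect ((0.4701329171657562, 0.2814958095550537), (0.15144605934619904, 0.09734403342008591), 3.0236761569976807) [0.01335116 0.01515542]
```

```bash
python3 - <<'E'
from h import *
rows((.4787,.2781,.10),63.1)
E
```

```text
pos [0.5445 0.2451 0.2205] yaw_y 66.51 zt [ 0.0011 -0.0026 -1.    ] F [ 0.4 -1.2  0.4] w 0.0931 t 1.45 q [-0.54  0.46  0.02  1.92 -0.01  0.76  0.65]
row [0.1474 0.0085 0.2406] [-0.0003  0.0003  0.0095] n 3.38478518760623 0.47743482227500705
```

```bash
python3 -m crank '[[0.147,0.008,0.24,0,0,0.0095],[0.147,0.008,0.24,0,0,0.0095],[0.147,0.008,0.24,0,0,0.0095],[0.147,0.008,0.24,0,0,0.0095],[0.147,0.008,0.24,0,0,0.0095]]' 0;python3 -m crank '[[0,0,0,0,0,0]]'; python3 - <<'E'
from h import *
rows((.4787,.2781,.020),63.1)
E
```

```text
t: 1.87
position: [0.4709, 0.285, 0.0975]
ee_rot: [0.227, 0.974, -0.002, -0.003]
ft_force: [-0.6, -0.6, -0.2]
gripper_width: 0.0642
t: 1.95
position: [0.4746, 0.2846, 0.1003]
ee_rot: [0.228, 0.974, -0.0, -0.001]
ft_force: [0.2, 0.4, 0.4]
gripper_width: 0.0574
pos [0.4746 0.2846 0.1003] yaw_y 63.66 zt [-1.2e-03 -7.0e-04 -1.0e+00] F [0.2 0.4 0.4] w 0.0574 t 1.95 q [-0.66  0.59  0.02  2.11 -0.03  0.45  0.5 ]
row [-0.0132 -0.0077  0.1606] [-0.0002 -0.0001  0.0016] n 1.9343671887066303 0.07932022991880561
```

```bash
python3 -m crank '[[-0.013,-0.008,0.08,0,0,0.0015],[-0.013,-0.008,0.08,0,0,0.0015],[-0.013,-0.008,0.08,0,0,0.0015],[-0.013,-0.008,0.08,0,0,0.0015]]'; python3 - <<'E'
from h import *
rows((.4787,.2781,.020),63.1)
E
```

```text
t: 2.28
position: [0.4802, 0.2773, 0.0623]
ee_rot: [0.234, 0.972, 0.0, 0.001]
ft_force: [0.3, -0.2, 0.2]
gripper_width: 0.0466
pos [0.4802 0.2773 0.0623] yaw_y 62.97 zt [ 1.3e-03  7.0e-04 -1.0e+00] F [ 0.3 -0.2  0.2] w 0.0466 t 2.28 q [-0.64  0.65  0.02  2.12 -0.03  0.36  0.5 ]
row [ 0.0035 -0.0001  0.0846] [ 0.0002  0.0001 -0.0004] n 1.0153452840529198 0.02136954465125394
```

```bash
python3 -m crank '[[0.001,0,0.084,0,0,0],[0.001,0,0.084,0,0,0],[0.001,0,0.084,0,0,0],[0.001,0,0.084,0,0,0]]';  python3 -m crank '[[0,0,0,0,0,0],[0,0,0,0,0,0],[0,0,0,0,0,0],[0,0,0,0,0,0],[0,0,0,0,0,0]]' -1 35; python3 -m crank '[[0,0,0,0,0,0],[0,0,0,0,0,0]]'; python3 - <<'E'
from h import *
rows((.4787,.2781,.020),63.1)
E
```

```text
t: 2.62
position: [0.4794, 0.2779, 0.0202]
ee_rot: [0.233, 0.972, 0.001, 0.001]
ft_force: [-0.1, 0.7, -0.6]
gripper_width: 0.0466
t: 3.03
position: [0.4788, 0.2775, 0.019]
ee_rot: [0.233, 0.972, 0.0, 0.0]
ft_force: [0.4, -0.1, 0.3]
gripper_width: 0.0178
t: 3.2
position: [0.4789, 0.2775, 0.0189]
ee_rot: [0.233, 0.972, 0.0, 0.0]
ft_force: [-0.3, -0.5, 5.5]
gripper_width: 0.0153
pos [0.4789 0.2775 0.0189] yaw_y 63.02 zt [ 2.e-04  2.e-04 -1.e+00] F [-0.3 -0.5  5.5] w 0.0153 t 3.2 q [-0.64  0.73  0.01  2.14 -0.03  0.27  0.5 ]
row [ 0.0008  0.0009 -0.0022] [ 0.      0.     -0.0002] n 0.03059231774780835 0.010929828387439024
```

```bash
python3 -m crank '[[0,0,-0.2,0,0,0],[0,0,-0.2,0,0,0],[0,0,-0.2,0,0,0],[0,0,-0.2,0,0,0],[0,0,-0.2,0,0,0]]'; python3 - <<'E'
from h import *
o=get_obs();ci=camera_info("wrist")
p,d=snapshot("wrist");cv2.imwrite("pics/w2.png",p[:,:,::-1]);np.save("pics/w2.npy",d);import pickle;pickle.dump((o,ci),open("pics/w2.pkl","wb"))
# carriage rectangle from depth clouds at z~.02
for n in ["scene0","side0","w1"]:
    c=pickle.load(open("pics/w1.pkl","rb"))[1] if n=="w1" else camera_info(n[:-1])
    d=np.load(f"pics/{n}.npy");im=cv2.imread(f"pics/{n}.png");P=cloud(c,d)
    b=(np.hypot(P[...,0]-.563,P[...,1]-.048)<.12)&(P[...,2]>.01)&(P[...,2]<.03)
    q=P[b];print(n,"rect",[np.round(x,4) for x in cv2.minAreaRect(q[:,:2].astype(np.float32))],np.median(q[:,2]))
    b=(np.hypot(P[...,0]-.563,P[...,1]-.048)<.12)&(P[...,2]>.05)&(P[...,2]<.075)
    q=P[b];print("  stud tip pts",b.sum(),q.mean(0).round(4) if b.any() else "", np.argwhere(b).mean(0))
    hsv=cv2.cvtColor(im,cv2.COLOR_BGR2HSV);b=(hsv[...,0]>100)&(hsv[...,0]<130)&(hsv[...,1]>150)&(np.hypot(P[...,0]-.62,P[...,1]-.04)<.05)
    if b.sum()>50:
        v,u=np.where(b);q=plane(c,u,v,.02)[:,:2].astype(np.float32);print("  pad",[np.round(x,4) for x in cv2.minAreaRect(q)])
E
```

```text
t: 3.62
position: [0.479, 0.2776, 0.1192]
ee_rot: [0.233, 0.972, 0.001, 0.001]
ft_force: [0.2, -0.9, -3.2]
gripper_width: 0.016
scene0 rect [array([0.5653, 0.0482]), array([0.0863, 0.1931]), np.float64(82.371)] 0.019983824070214234
  stud tip pts 25 [0.5079 0.0577 0.0575] [176.6  331.16]
  pad [array([0.6179, 0.0386]), array([0.0468, 0.0408]), np.float64(83.5037)]
side0 rect [array([0.5607, 0.047 ]), array([0.0869, 0.1914]), np.float64(82.285)] 0.02086094909794531
  stud tip pts 38 [0.4987 0.053  0.0588] [231.5        309.71052632]
  pad [array([0.6171, 0.0412]), array([0.0477, 0.0412]), np.float64(82.4648)]
w1 rect [array([0.5619, 0.049 ]), array([0.0847, 0.1898]), np.float64(82.1457)] 0.020409926420465622
  stud tip pts 168 [0.5032 0.0609 0.0587] [213.91071429 144.92261905]
```

View pics/w2.png

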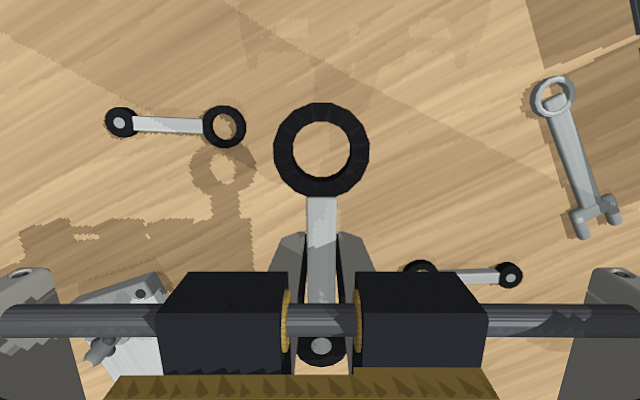

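```bash
cat > eye.py <<'E'
from h import *
import pickle,sys
def eye(name,below=.0069):
    o,ci=pickle.load(open(f"pics/{name}.pkl","rb"));im=cv2.imread(f"pics/{name}.png")
    M=Ro.from_quat(o["ee_rot"]).as_matrix()
    m=(im.max(2)<60).astype(np.uint8);m[:, :268]=0;m[:,375:]=0;m[200:]=0
    k,lab,st,ce=cv2.connectedComponentsWithStats(m);i=1+np.argmax(st[1:,4])
    v,u=np.where(lab==i);q=plane(ci,u,v,o["position"][2]-below)[:,:2].astype(np.float32)
    E=cv2.fitEllipse(cv2.convexHull(q));print("eye",np.round(E[0],4),np.round(E[1],4))
    e=M.T@(np.r_[E[0],o["position"][2]-below]-o["position"]);print("eye in tool",e.round(4));return e
if __name__=="__main__":
    e=eye("w2")
    a=np.radians(82.2);y=np.array([np.cos(a),np.sin(a)]);x=np.array([-np.sin(a),np.cos(a)]);x=np.array([y[1]*-1,y[0]])
    stud=np.array([.5026,.0568]);t=stud-x*e[0]-y*e[1];print("tcp",t);rows((*t,.119),82.2)
E
python3 eye.py
```

```text
eye [0.4294 0.3035] [0.0474 0.0476]
eye in tool [0.0559 0.0006 0.0069]
tcp [0.55793062 0.0486161 ]
pos [0.4784 0.2772 0.1182] yaw_y 63.03 zt [-3.e-04 -2.e-04 -1.e+00] F [ 0.1 -0.  -1.9] w 0.0159 t 3.67 q [-0.65  0.56  0.03  2.1  -0.03  0.48  0.5 ]
row [-0.3491 -0.3354 -0.0016] [-0.     -0.     -0.0533] n 5.80486086599487 2.677574462777986
```

```bash
python3 -m crank '[[-0.29,-0.28,-0.01,0,0,-0.053],[-0.29,-0.28,-0.01,0,0,-0.053],[-0.29,-0.28,-0.01,0,0,-0.053],[-0.29,-0.28,-0.01,0,0,-0.053],[-0.29,-0.28,-0.01,0,0,-0.053]]'; python3 -m crank '[[0,0,0,0,0,0]]'; python3 - <<'E'
from h import *
rows((.5579,.0486,.12),82.2)
E
```

```text
t: 4.08
position: [0.544, 0.0836, 0.1217]
ee_rot: [0.069, 0.998, -0.001, -0.002]
ft_force: [1.2, 0.5, -0.5]
gripper_width: 0.0154
t: 4.17
position: [0.5455, 0.078, 0.1218]
ee_rot: [0.074, 0.997, -0.002, -0.001]
ft_force: [0.6, -0.9, -2.2]
gripper_width: 0.0158
pos [0.5455 0.078  0.1218] yaw_y 81.53 zt [-0.0022 -0.0042 -1.    ] F [ 0.6 -0.9 -2.2] w 0.0158 t 4.17 q [-0.18  0.55 -0.1   2.09  0.12  0.5   1.06]
row [-0.0332 -0.0544  0.0037] [-0.0007 -0.0003 -0.0019] n 0.7652255135222027 0.10137499871334578
```

```bash
python3 -m crank '[[-0.033,-0.054,0.003,0,0,0],[-0.033,-0.054,0.003,0,0,0],[-0.033,-0.054,0.003,0,0,0],[-0.033,-0.054,0.003,0,0,0],[-0.033,-0.054,0.003,0,0,0]]'; python3 - <<'E'
from h import *
import pickle
o=get_obs();ci=camera_info("wrist")
p,d=snapshot("wrist");cv2.imwrite("pics/w3.png",p[:,:,::-1]);np.save("pics/w3.npy",d);pickle.dump((o,ci),open("pics/w3.pkl","wb"))
rows((.5579,.0486,.12),82.2)
from eye import eye
eye("w3")
E
```

```text
t: 4.58
position: [0.5563, 0.059, 0.1212]
ee_rot: [0.068, 0.998, 0.0, -0.001]
ft_force: [-0.2, -0.0, -2.2]
gripper_width: 0.0155
pos [0.5564 0.0591 0.1215] yaw_y 82.2 zt [-1.3e-03  3.0e-04 -1.0e+00] F [ 0.3  0.5 -1.1] w 0.0159 t 4.63 q [-0.13  0.56 -0.11  2.07  0.12  0.51  1.1 ]
row [-0.0057 -0.0203  0.003 ] [ 0.     -0.0002  0.    ] n 0.2557949294345266 0.0106403352700834
eye [0.5011 0.0671] [0.0474 0.0476]
eye in tool [0.0558 0.0006 0.007 ]
```

View pics/w3.png

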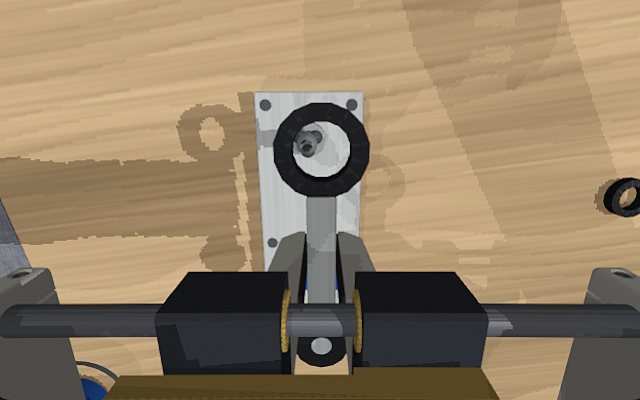

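The stud is visible through the ring at about (307,146), offset from the ring centre at (321,150). I enlarge that part to measure the stud tip.

```bash
python3 - <<'E'
from h import *
im=cv2.imread("pics/w3.png")[90:250,240:400];cv2.imwrite("pics/c3.png",cv2.resize(im,None,fx=3.7,fy=3.7,interpolation=cv2.INTER_CUBIC))
import pickle
o,ci=pickle.load(open("pics/w3.pkl","rb"))
P=cloud(ci,np.load("pics/w3.npy"))
for z0,z1 in [(.06,.07),(.05,.06),(.026,.036),(.015,.025)]:
    b=(P[...,2]>z0)&(P[...,2]<z1)&(np.hypot(P[...,0]-.503,P[...,1]-.057)<(.15 if z0<.02 else .02))
    if b.sum(): print(z0,b.sum(),P[b].mean(0).round(4),np.argwhere(b).mean(0), P[b].min(0).round(4),P[b].max(0).round(4))
E
```

```text
0.06 183 [0.502  0.0576 0.0626] [143.03278689 306.7704918 ] [0.4963 0.0507 0.0601] [0.5091 0.0634 0.0665]
0.05 70 [0.5006 0.0589 0.057 ] [139.67142857 308.71428571] [0.4959 0.0507 0.0502] [0.5097 0.0657 0.0599]
0.026 296 [0.5021 0.0607 0.0311] [137.0472973  312.70608108] [0.4911 0.0457 0.0261] [0.5151 0.0699 0.0356]
0.015 8820 [0.5271 0.0472 0.0202] [166.48605442 301.08027211] [0.4632 0.001  0.0171] [0.6526 0.1029 0.0245]
```

View pics/c3.png

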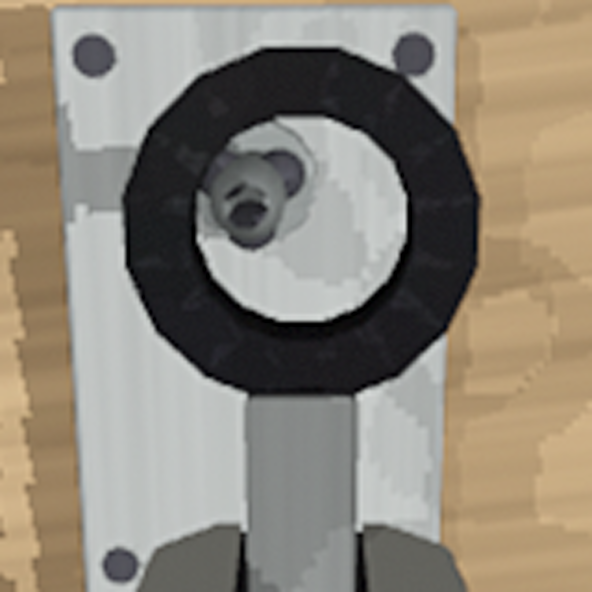

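```bash
python3 - <<'E'
from h import *
import pickle
o,ci=pickle.load(open("pics/w3.pkl","rb"))
for p in [(306.5,146.5),(307,147)]: print(plane(ci,*p,.065))
P=cloud(ci,np.load("pics/w3.npy"))
# bolt heads at carriage top corners
for p in [(265.4,104.8),(351.9,104.5),(272.6,242.8)]: print(plane(ci,*p,.02))
M=Ro.from_quat(o["ee_rot"]).as_matrix()
c,s=np.cos(np.radians(7.8)),np.sin(np.radians(7.8))
e=np.array([.0558,.0006]);x=np.array([-c,s]);y=np.array([s,c])
st=np.array([.5025,.0569]);t=st-e[0]*x-e[1]*y;print(t);rows((*t,.12),82.2)
E
```

```text
[0.50391894 0.05721261 0.065     ]
[0.50428499 0.05748766 0.065     ]
[0.47413118 0.02783651 0.02      ]
[0.48285145 0.09347441 0.02      ]
[0.58871388 0.0125677  0.02      ]
[0.5577023  0.04873262]
pos [0.5564 0.0591 0.1215] yaw_y 82.2 zt [-1.3e-03  3.0e-04 -1.0e+00] F [ 0.3  0.5 -1.1] w 0.0159 t 4.63 q [-0.13  0.56 -0.11  2.07  0.12  0.51  1.1 ]
row [-0.0053 -0.0201  0.003 ] [ 0.     -0.0002  0.    ] n 0.2520621136642524 0.0106403352700834
```

```bash
python3 -m crank '[[-0.007,-0.0195,0,0,0,0],[-0.007,-0.0195,0.054,0,0,0],[-0.007,-0.0195,0.054,0,0,0],[-0.007,-0.0195,0.054,0,0,0]]'; python3 -m crank '[[0,0,0,0,0,0],[0,0,0,0,0,0]]'; python3 - <<'E'
from h import *
import pickle
o=get_obs();ci=camera_info("wrist")
p,d=snapshot("wrist");cv2.imwrite("pics/w4.png",p[:,:,::-1]);np.save("pics/w4.npy",d);pickle.dump((o,ci),open("pics/w4.pkl","wb"))
rows((.5585,.0490,.09),82.4)
from eye import eye
e=eye("w4")
im=p[90:250,240:400,::-1];cv2.imwrite("pics/c4.png",cv2.resize(im,None,fx=3.7,fy=3.7,interpolation=cv2.INTER_CUBIC))
E
```

```text
t: 4.97
position: [0.5584, 0.0476, 0.0945]
ee_rot: [0.069, 0.998, -0.0, -0.001]
ft_force: [-0.6, 0.1, -1.8]
gripper_width: 0.0157
t: 5.13
position: [0.5596, 0.0479, 0.0959]
ee_rot: [0.069, 0.998, 0.0, 0.0]
ft_force: [0.0, 0.0, -2.3]
gripper_width: 0.0158
pos [0.5596 0.0479 0.096 ] yaw_y 82.12 zt [ 1.1e-03  2.0e-04 -1.0e+00] F [-0.4  0.4 -2. ] w 0.0157 t 5.18 q [-0.11  0.6  -0.11  2.09  0.14  0.46  1.11]
row [0.0025 0.0018 0.012 ] [ 0.0001  0.0002 -0.0008] n 0.14914059848191283 0.04035716969186249
eye [0.5045 0.0561] [0.0474 0.0476]
eye in tool [0.0557 0.0006 0.0069]
```

View pics/c4.png

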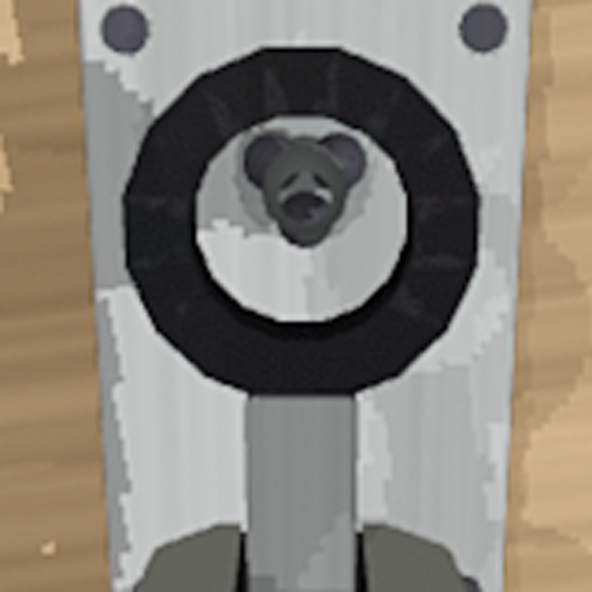

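```bash
python3 - <<'E'
from h import *
import pickle
o,ci=pickle.load(open("pics/w4.pkl","rb"))
print("tip",plane(ci,322.2,145.2,.065))
P=cloud(ci,np.load("pics/w4.npy"))
for z0,z1 in [(.062,.07),(.05,.06),(.026,.034)]:
    b=(P[...,2]>z0)&(P[...,2]<z1)&(np.hypot(P[...,0]-.503,P[...,1]-.057)<.018)
    if b.sum(): print(z0,b.sum(),P[b].mean(0).round(4),P[b].min(0).round(4),P[b].max(0).round(4))
for p in [(240+125/3.7,90+28/3.7),(240+483/3.7,90+28/3.7)]: print(plane(ci,*p,.02))
E
```

```text
tip [0.50440122 0.05692551 0.065     ]
0.062 137 [0.5022 0.0573 0.0636] [0.4971 0.0516 0.062 ] [0.5083 0.0631 0.0666]
0.05 78 [0.5    0.0575 0.0574] [0.4959 0.0504 0.05  ] [0.5094 0.0654 0.06  ]
0.026 360 [0.5027 0.057  0.0312] [0.4926 0.0447 0.0289] [0.5149 0.0698 0.0332]
[0.4739472  0.02783087 0.02      ]
[0.48295397 0.09332885 0.02      ]
```

```bash
python3 -m crank '[[0.0015,0.0018,0,0,0,-0.0005],[0.0015,0.0018,0.04,0,0,-0.0005],[0.0015,0.0018,0.07,0,0,-0.0005],[0.0015,0.0018,0.07,0,0,-0.0005],[0.0015,0.0018,0.07,0,0,-0.0005]]'; python3 -m crank '[[0,0,0,0,0,0],[0,0,0,0,0,0]]'; python3 - <<'E'
from h import *
import pickle
o=get_obs();ci=camera_info("wrist")
p,d=snapshot("wrist");cv2.imwrite("pics/w5.png",p[:,:,::-1]);np.save("pics/w5.npy",d);pickle.dump((o,ci),open("pics/w5.pkl","wb"))
rows((.5590,.0490,.0389),82.4)
from eye import eye
e=eye("w5")
im=p[90:250,240:400,::-1];cv2.imwrite("pics/c5.png",cv2.resize(im,None,fx=3.7,fy=3.7,interpolation=cv2.INTER_CUBIC))
P=cloud(ci,d)
for z0,z1 in [(.062,.07),(.026,.033)]:
    b=(P[...,2]>z0)&(P[...,2]<z1)&(np.hypot(P[...,0]-.503,P[...,1]-.057)<.018)
    if b.sum(): print(z0,b.sum(),P[b].mean(0).round(4),P[b].min(0).round(4),P[b].max(0).round(4))
E
```

```text
t: 5.6
position: [0.5583, 0.0488, 0.0601]
ee_rot: [0.067, 0.998, -0.0, -0.001]
ft_force: [-0.3, -1.2, -1.3]
gripper_width: 0.0154
t: 5.77
position: [0.5591, 0.0488, 0.0611]
ee_rot: [0.067, 0.998, 0.0, 0.001]
ft_force: [0.4, 0.5, -1.5]
gripper_width: 0.0154
pos [0.5591 0.0488 0.0611] yaw_y 82.28 zt [ 1.4e-03  2.0e-04 -1.0e+00] F [-0.   0.5 -2.4] w 0.0156 t 5.82 q [-0.13  0.66 -0.09  2.1   0.15  0.38  1.1 ]
row [0.0004 0.0004 0.0444] [ 0.0001  0.0002 -0.0003] n 0.5321240788280962 0.020742364058212785
eye [0.504  0.0568] [0.0475 0.0476]
eye in tool [0.0557 0.0005 0.0068]
0.062 196 [0.5018 0.0573 0.0636] [0.4973 0.0515 0.062 ] [0.5082 0.0629 0.0664]
0.026 616 [0.4996 0.0577 0.031 ] [0.4902 0.0444 0.0264] [0.5148 0.07   0.0329]
```

View pics/c5.png

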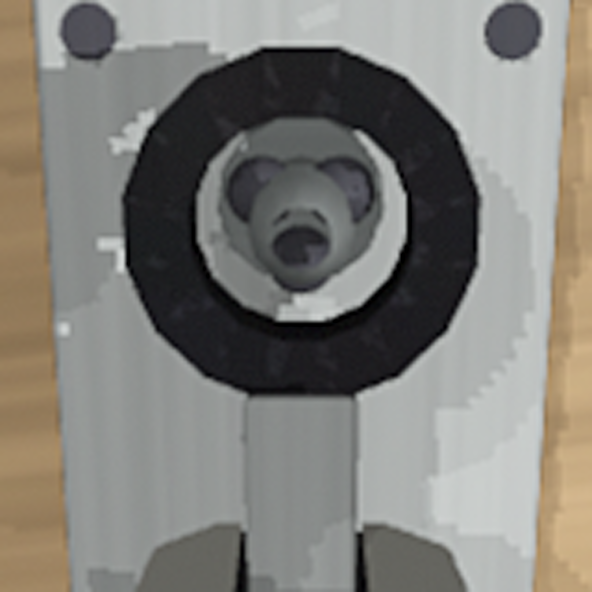

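```bash
python3 -m crank '[[0.0006,0.0006,0.014,0,0,-0.0003],[0.0006,0.0006,0.024,0,0,-0.0003],[0.0006,0.0006,0.032,0,0,-0.0003],[0.0006,0.0006,0.038,0,0,-0.0003]]'; python3 -m crank '[[0,0,0,0,0,0],[0,0,0,0,0,0]]'; python3 - <<'E'
from h import *
rows((.5590,.0490,.0389),82.4)
E
```

```text
t: 6.15
position: [0.5581, 0.049, 0.0405]
ee_rot: [0.066, 0.998, -0.0, -0.0]
ft_force: [1.0, -0.2, -1.4]
gripper_width: 0.0158
t: 6.32
position: [0.5582, 0.049, 0.0408]
ee_rot: [0.066, 0.998, -0.0, -0.0]
ft_force: [0.0, -0.5, -1.4]
gripper_width: 0.0156
pos [0.5582 0.049  0.0408] yaw_y 82.39 zt [-7.e-04 -2.e-04 -1.e+00] F [ 0.  -0.5 -1.4] w 0.0156 t 6.32 q [-0.13  0.69 -0.08  2.11  0.16  0.34  1.09]
row [-0.0016  0.0002  0.0037] [-0.     -0.0001 -0.    ] n 0.04858644642138788 0.005815449988134442
```

```bash
python3 -m crank '[[0,0,0.004,0,0,0],[0,0,0.005,0,0,0],[0,0,0.005,0,0,0]]'; python3 - <<'E'
from h import *
rows((.5590,.0490,.0389),82.4)
E
```

```text
t: 6.57
position: [0.5585, 0.0491, 0.0389]
ee_rot: [0.066, 0.998, 0.0, 0.0]
ft_force: [-0.4, 0.2, 1.3]
gripper_width: 0.0152
pos [0.5585 0.0491 0.0389] yaw_y 82.39 zt [ 5.e-04  0.e+00 -1.e+00] F [-0.4  0.2  1.3] w 0.0152 t 6.57 q [-0.13  0.7  -0.08  2.11  0.16  0.34  1.09]
row [-0.001  -0.0001  0.0001] [ 0.      0.0001 -0.    ] n 0.01155910938303299 0.004267847377240166
```

```bash
python3 -m crank '[[0,0,0,0,0,0],[0,0,0,0,0,0],[0,0,0,0,0,0],[0,0,0,0,0,0]]' 0; python3 -m crank '[[0,0,-0.08,0,0,0],[0,0,-0.16,0,0,0],[0,0,-0.24,0,0,0],[0,0,-0.3,0,0,0],[0,0,-0.3,0,0,0]]'; python3 - <<'E'
from h import *
import pickle
o=get_obs();ci=camera_info("wrist")
p,d=snapshot("wrist");cv2.imwrite("pics/w6.png",p[:,:,::-1]);np.save("pics/w6.npy",d);pickle.dump((o,ci),open("pics/w6.pkl","wb"))
p,d=snapshot("side");cv2.imwrite("pics/side6.png",p[:,:,::-1]);np.save("pics/side6.npy",d)
rows((.45,-.302,.18),82.4)
E
```

```text
t: 6.9
position: [0.5585, 0.0491, 0.0387]
ee_rot: [0.066, 0.998, 0.0, 0.0]
ft_force: [0.2, -0.3, -0.1]
gripper_width: 0.0376
t: 7.32
position: [0.561, 0.0494, 0.1945]
ee_rot: [0.067, 0.998, 0.001, 0.004]
ft_force: [-0.4, 0.6, -1.3]
gripper_width: 0.0468
pos [0.5589 0.049  0.1899] yaw_y 82.37 zt [ 3.e-03  3.e-04 -1.e+00] F [-0.5 -0.1  0.7] w 0.0465 t 7.42 q [-0.09  0.46 -0.14  2.02  0.1   0.66  1.14]
row [ 0.1227 -0.7247  0.0189] [ 0.0001  0.0005 -0.0001] n 8.815683215124556 0.02417786745083016
```

View pics/w6.png

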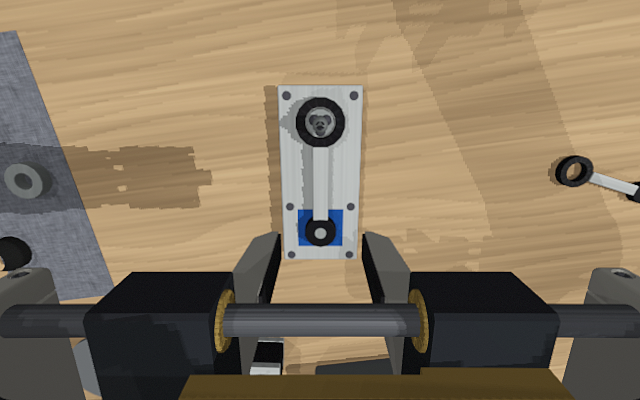

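View pics/side6.png

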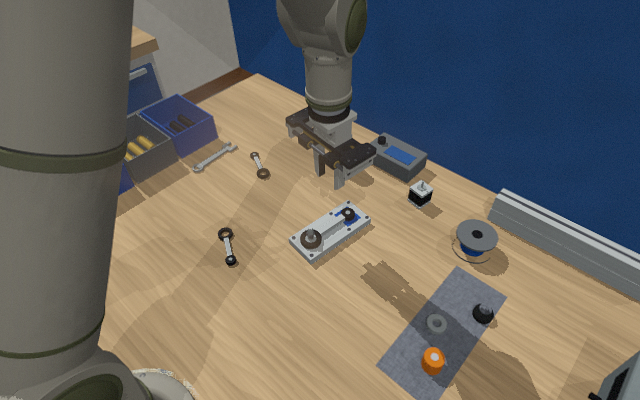

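The link is seated: eye around the stud at (320,122), round end on the blue pad at (320,232). Now the cap, which is at (433,360) in the side view.

```bash
python3 - <<'E'
from h import *
import pickle
o,ci=pickle.load(open("pics/w6.pkl","rb"))
P=cloud(ci,np.load("pics/w6.npy"))
for p in [(303,130),(337,130),(320,170),(320,200),(320,222)]: print(p,P[p[1],p[0]].round(4))
print("tip",plane(ci,320,128,.065))
print("end",plane(ci,320,232.5,.034))
b=(P[...,2]>.062)&(P[...,2]<.07)&(np.hypot(P[...,0]-.503,P[...,1]-.057)<.018)
print(P[b].mean(0),P[b].min(0).round(4),P[b].max(0).round(4))
cv2.imwrite("pics/c6.png",cv2.resize(cv2.imread("pics/w6.png")[80:270,240:400],None,fx=3,fy=3,interpolation=cv2.INTER_CUBIC))
rows((.54,-.295,.2),82.4)
E
python3 -m crank '[[0.015,-0.345,0,0,0,0],[0.015,-0.345,0,0,0,0],[0.015,-0.345,0,0,0,0],[0.015,-0.345,0,0,0,0],[0.015,-0.345,0,0,0,0]]' 1;python3 -m crank '[[0.015,-0.345,-0.02,0,0,0],[0.015,-0.345,-0.02,0,0,0],[0.015,-0.345,-0.02,0,0,0],[0.015,-0.345,-0.02,0,0,0],[0.015,-0.345,-0.02,0,0,0]]'
python3 -m crank '[[0,0,0,0,0,0]]'
python3 - <<'E'
from h import *
import pickle
o=get_obs();ci=camera_info("wrist")
p,d=snapshot("wrist");cv2.imwrite("pics/w7.png",p[:,:,::-1]);np.save("pics/w7.npy",d);pickle.dump((o,ci),open("pics/w7.pkl","wb"))
rows((.45,-.302,.1),85)
E
```

```text
(303, 130) [0.508  0.0397 0.032 ]
(337, 130) [0.5124 0.0726 0.0315]
(320, 170) [0.5489 0.051  0.0353]
(320, 200) [0.5804 0.0467 0.0345]
(320, 222) [0.6042 0.0435 0.0355]
tip [0.50526907 0.05684667 0.065     ]
end [0.61681607 0.0418267  0.034     ]
[0.5021599  0.05762831 0.06341709] [0.4971 0.052  0.062 ] [0.5082 0.0628 0.066 ]
pos [0.5589 0.049  0.1899] yaw_y 82.37 zt [ 3.e-03  3.e-04 -1.e+00] F [-0.5 -0.1  0.7] w 0.0465 t 7.42 q [-0.09  0.46 -0.14  2.02  0.1   0.66  1.14]
row [-0.0539 -0.6869 -0.0205] [ 0.0001  0.0005 -0.0001] n 8.26478301412884 0.02417786745083016
t: 7.83
position: [0.525, -0.1286, 0.1868]
ee_rot: [0.07, 0.998, -0.002, -0.002]
ft_force: [-0.5, -0.6, 0.8]
gripper_width: 0.075
t: 8.25
position: [0.4947, -0.2986, 0.1972]
ee_rot: [0.071, 0.998, -0.001, -0.001]
ft_force: [0.1, -0.2, 0.0]
gripper_width: 0.0928
t: 8.33
position: [0.496, -0.294, 0.197]
ee_rot: [0.069, 0.998, -0.0, -0.001]
ft_force: [0.4, -0.0, -0.8]
gripper_width: 0.093
pos [ 0.4969 -0.2914  0.1971] yaw_y 82.24 zt [-0.002   0.0012 -1.    ] F [ 0.1  0.5 -0.5] w 0.0931 t 8.38 q [ 0.54  0.47 -0.15  1.98  0.1   0.7   1.76]
row [ 0.0896 -0.0339  0.1944] [ 0.0002 -0.0003 -0.0077] n 2.5983171266909446 0.38640218486985756
```

View pics/w7.png

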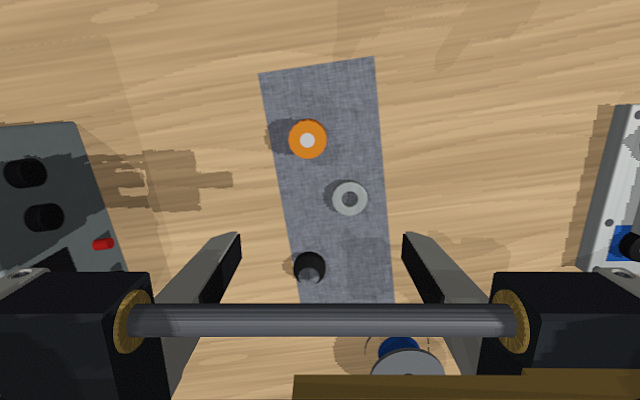

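View pics/c6.png

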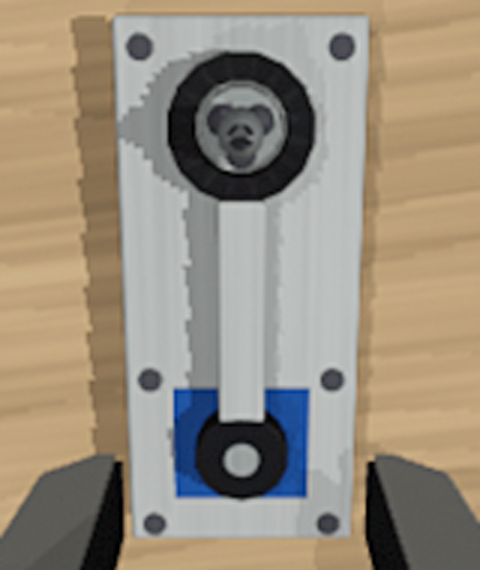

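Cap candidates, wrist view: orange with white dot (307,140), steel bearing (350,199), black foot (310,268). Only the first is orange with a white dot, so that is the cap. I measure it and confirm in a crop.

```bash
python3 - <<'E'
from h import *
import pickle
o,ci=pickle.load(open("pics/w7.pkl","rb"));im=cv2.imread("pics/w7.png")
P=cloud(ci,np.load("pics/w7.npy"))
b=(P[...,2]>.030)&(P[...,2]<.045)&(np.hypot(P[...,0]-.45,P[...,1]+.30)<.035)
v,u=np.where(b);q=plane(ci,u,v,.036)[:,:2].astype(np.float32)
print("top",cv2.minEnclosingCircle(q),np.median(P[b][:,2]))
m=b&(im.min(2)>150);v,u=np.where(m);c=plane(ci,u.mean(),v.mean(),.036);print("dot",u.mean(),v.mean(),c)
cv2.imwrite("pics/c7.png",cv2.resize(im[90:300,240:400],None,fx=2.8,fy=2.8,interpolation=cv2.INTER_CUBIC))
rows((c[0],c[1],.08),85)
E
```

```text
top ((0.4498775899410248, -0.3013334572315216), 0.018964342772960663) 0.03621661090197322
dot 306.8364779874214 139.62893081761007 [ 0.45071067 -0.30125623  0.036     ]
pos [ 0.4969 -0.2914  0.1971] yaw_y 82.24 zt [-0.002   0.0012 -1.    ] F [ 0.1  0.5 -0.5] w 0.0931 t 8.38 q [ 0.54  0.47 -0.15  1.98  0.1   0.7   1.76]
row [ 0.0883 -0.0323  0.2344] [ 0.0002 -0.0003 -0.0077] n 3.027918508303617 0.38640218486985756
```

View pics/c7.png

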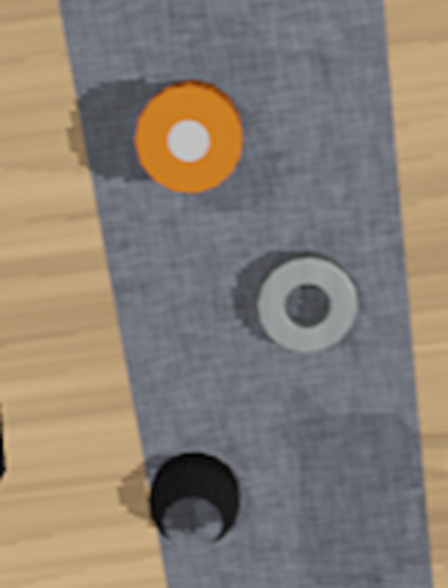

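```bash
python3 -m crank '[[0.088,-0.034,0.1,0,0,0],[0.088,-0.034,0.2,0,0,0],[0.088,-0.034,0.2,0,0,0],[0.088,-0.034,0.2,0,0,0],[0.088,-0.034,0.2,0,0,0]]' 0.5; python3 -m crank '[[0,0,0,0,0,0],[0,0,0,0,0,0],[0,0,0,0,0,0]]'; python3 - <<'E'
from h import *
rows((.4502,-.3013,.024),82.4)
E
```

```text
t: 8.8
position: [0.4519, -0.2995, 0.0975]
ee_rot: [0.065, 0.998, 0.001, -0.002]
ft_force: [0.8, 0.4, 0.3]
gripper_width: 0.0701
t: 9.05
position: [0.4535, -0.3018, 0.1002]
ee_rot: [0.066, 0.998, -0.0, 0.001]
ft_force: [0.6, -0.2, -0.6]
gripper_width: 0.0698
pos [ 0.4535 -0.3018  0.1002] yaw_y 82.45 zt [ 0.0027 -0.0012 -1.    ] F [ 0.6 -0.2 -0.6] w 0.0698 t 9.05 q [ 0.56  0.58 -0.12  2.12  0.15  0.44  1.77]
row [0.0072 0.0002 0.1525] [-0.0001  0.0005  0.0001] n 1.8301969013767891 0.024885194204017705
```

```bash
python3 -m crank '[[0.0065,0,0.06,0,0,0],[0.0065,0,0.11,0,0,0],[0.0065,0,0.14,0,0,0],[0.0065,0,0.152,0,0,0],[0.0065,0,0.152,0,0,0]]'; python3 -m crank '[[0,0,0,0,0,0],[0,0,0,0,0,0]]';python3 - <<'E'
from h import *
rows((.4502,-.3013,.024),82.4)
E
python3 -m crank '[[0,0,0,0,0,0],[0,0,0,0,0,0],[0,0,0,0,0,0],[0,0,0,0,0,0],[0,0,0,0,0,0]]' -1 50; python3 -m crank '[[0,0,0,0,0,0],[0,0,0,0,0,0],[0,0,0,0,0,0]]'
```

```text
t: 9.47
position: [0.449, -0.3012, 0.0223]
ee_rot: [0.066, 0.998, 0.0, -0.0]
ft_force: [-0.2, 0.5, -0.9]
gripper_width: 0.0696
t: 9.63
position: [0.4495, -0.3019, 0.0239]
ee_rot: [0.066, 0.998, -0.0, 0.001]
ft_force: [-0.4, -0.6, 0.2]
gripper_width: 0.0699
pos [ 0.4495 -0.3019  0.0239] yaw_y 82.39 zt [ 1.7e-03 -9.0e-04 -1.0e+00] F [-0.4 -0.6  0.2] w 0.0699 t 9.63 q [ 0.54  0.71 -0.07  2.16  0.18  0.27  1.74]
row [-0.0013  0.0013 -0.0003] [-0.0001  0.0003 -0.    ] n 0.022046993168539555 0.015341501191867392
t: 10.05
position: [0.4488, -0.3016, 0.0229]
ee_rot: [0.066, 0.998, -0.0, 0.0]
ft_force: [-0.0, -0.6, 0.1]
gripper_width: 0.0412
t: 10.3
position: [0.4488, -0.3016, 0.0228]
ee_rot: [0.066, 0.998, -0.0, 0.0]
ft_force: [0.1, -0.1, 4.6]
gripper_width: 0.0371
```

```bash
python3 -m crank '[[0,0,-0.06,0,0,0],[0,0,-0.14,0,0,0],[0,0,-0.22,0,0,0],[0,0,-0.24,0,0,0],[0,0,-0.24,0,0,0]]'; python3 -m crank '[[0,0,0,0,0,0],[0,0,0,0,0,0],[0,0,0,0,0,0]]';python3 - <<'E'
from h import *
import pickle
o=get_obs();ci=camera_info("wrist")
p,d=snapshot("wrist");cv2.imwrite("pics/w8.png",p[:,:,::-1]);np.save("pics/w8.npy",d);pickle.dump((o,ci),open("pics/w8.pkl","wb"))
M=Ro.from_quat(o["ee_rot"]).as_matrix()
hsv=cv2.cvtColor(p,cv2.COLOR_RGB2HSV);m=((hsv[...,0]<22)&(hsv[...,0]>5)&(hsv[...,1]>200)&(hsv[...,2]>120)).astype(np.uint8)
k,lab,st,ce=cv2.connectedComponentsWithStats(m)
for i in range(1,k):
    if st[i,4]>60: print(st[i],ce[i])
P=cloud(ci,d);
print("tcp",o["position"])
np.save("pics/m8.npy",m)
rows((.5037-.0,.057,.13),82.4)
E
```

```text
t: 10.72
position: [0.45, -0.3024, 0.1456]
ee_rot: [0.067, 0.998, -0.001, 0.003]
ft_force: [0.2, -0.4, -0.2]
gripper_width: 0.037
t: 10.97
position: [0.448, -0.3011, 0.1411]
ee_rot: [0.066, 0.998, 0.001, -0.001]
ft_force: [0.1, -0.4, -0.4]
gripper_width: 0.0372
[ 284  236   75   67 3290] [321.07568389 270.75045593]
tcp [ 0.44798914 -0.30108954  0.14106892]
pos [ 0.448  -0.3011  0.1411] yaw_y 82.4 zt [-0.0024  0.0014 -1.    ] F [ 0.  -0.8 -1.1] w 0.0373 t 11.02 q [ 0.59  0.52 -0.14  2.1   0.14  0.54  1.78]
row [-0.0157  0.7245  0.0229] [ 0.0002 -0.0004 -0.    ] n 8.69398578992384 0.021745035900666333
```

View pics/w8.png

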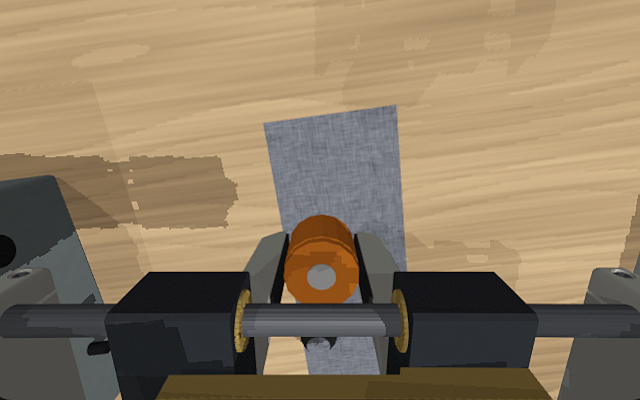

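The cap is held upright between the pads, with its dot at (321,277). I work out the dot's position in the tool frame.

```bash
cat > dot.py <<'E'
from h import *
import pickle
def dot(name):
    o,ci=pickle.load(open(f"pics/{name}.pkl","rb"));im=cv2.imread(f"pics/{name}.png")
    hsv=cv2.cvtColor(im,cv2.COLOR_BGR2HSV);m=((hsv[...,1]<60)&(hsv[...,2]>110)).astype(np.uint8);m[:255]=0;m[302:]=0;m[:,298:344]*=1;m[:,:300]=0;m[:,342:]=0
    k,lab,st,ce=cv2.connectedComponentsWithStats(m);i=1+np.argmax(st[1:,4]);print(st[i],ce[i])
    x,y,w,h,_=st[i];M=Ro.from_quat(o["ee_rot"]).as_matrix()
    X=plane(ci,ce[i][0],ce[i][1],o["position"][2]+.0132);e=M.T@(X-o["position"]);print("dot world",X.round(4),"tool",e.round(4));return e
if __name__=="__main__": dot("w8")
E
python3 dot.py
```

```text
[308 264  28  26 554] [321.21119134 276.73465704]
dot world [ 0.4505 -0.3006  0.1543] tool [-0.0024  0.0009 -0.0132]
```

```bash
python3 -m crank '[[-0.005,0.37,0,0,0,0],[-0.005,0.37,0,0,0,0],[-0.005,0.37,0,0,0,0],[-0.005,0.37,0,0,0,0],[-0.005,0.37,0,0,0,0]]';python3 -m crank '[[-0.006,0.353,0,0,0,0],[-0.006,0.353,0,0,0,0],[-0.006,0.353,0,0,0,0],[-0.006,0.353,0,0,0,0],[-0.006,0.353,0,0,0,0]]'
python3 -m crank '[[0,0,0,0,0,0],[0,0,0,0,0,0],[0,0,0,0,0,0]]';python3 - <<'E'
from h import *
rows((.5016,.0567,.105),82.4)
E
```

```text
t: 11.43
position: [0.4758, -0.1132, 0.1416]
ee_rot: [0.064, 0.998, 0.001, -0.001]
ft_force: [-0.1, 0.8, -0.8]
gripper_width: 0.0373
t: 11.85
position: [0.5026, 0.0635, 0.1417]
ee_rot: [0.062, 0.998, 0.001, -0.0]
ft_force: [1.0, 0.3, -0.3]
gripper_width: 0.0373
t: 12.1
position: [0.5014, 0.0546, 0.142]
ee_rot: [0.067, 0.998, -0.001, -0.001]
ft_force: [-0.7, 0.4, -0.9]
gripper_width: 0.0375
pos [0.5014 0.0546 0.142 ] yaw_y 82.31 zt [-0.0016 -0.0011 -1.    ] F [-0.7  0.4 -0.9] w 0.0375 t 12.1 q [-0.16  0.48 -0.08  2.18  0.08  0.48  1.13]
row [0.0002 0.0043 0.0739] [-0.0002 -0.0002 -0.0002] n 0.8880223939297154 0.019464118692223517
```

```bash
python3 -m crank '[[0,0.0043,0.04,0,0,0],[0,0.0043,0.074,0,0,0],[0,0.0043,0.074,0,0,0],[0,0.0043,0.074,0,0,0]]'; python3 -m crank '[[0,0,0,0,0,0],[0,0,0,0,0,0],[0,0,0,0,0,0]]';python3 - <<'E'
from h import *
import pickle
rows((.5016,.0567,.105),82.4)
o=get_obs();ci=camera_info("wrist")
p,d=snapshot("wrist");cv2.imwrite("pics/w9.png",p[:,:,::-1]);pickle.dump((o,ci),open("pics/w9.pkl","wb"));np.save("pics/w9.npy",d)
p,d=snapshot("scene");cv2.imwrite("pics/scene9.png",p[:,:,::-1]);s1=cv2.resize(p[130:230,270:390,::-1],None,fx=5,fy=5,interpolation=cv2.INTER_CUBIC)
p,d=snapshot("side");cv2.imwrite("pics/side9.png",p[:,:,::-1]);s2=cv2.resize(p[170:270,260:380,::-1],None,fx=5,fy=5,interpolation=cv2.INTER_CUBIC)
cv2.imwrite("pics/c9a.png",s1);cv2.imwrite("pics/c9b.png",s2)
from dot import dot
dot("w9")
E
```

```text
t: 12.43
position: [0.5016, 0.0564, 0.1051]
ee_rot: [0.068, 0.998, -0.001, -0.001]
ft_force: [0.5, -0.8, -0.5]
gripper_width: 0.0371
t: 12.68
position: [0.5027, 0.0578, 0.1065]
ee_rot: [0.067, 0.998, 0.0, 0.001]
ft_force: [0.8, 1.6, -0.2]
gripper_width: 0.037
pos [0.5027 0.0578 0.1065] yaw_y 82.34 zt [ 1.3e-03  1.0e-04 -1.0e+00] F [ 0.8  1.6 -0.2] w 0.037 t 12.68 q [-0.18  0.54 -0.07  2.21  0.09  0.4   1.11]
row [ 0.0019 -0.0025  0.0029] [ 0.      0.0002 -0.0002] n 0.05140631594787227 0.012841055075564385
[307 265  29  25 559] [321.06440072 276.72450805]
dot world [0.5052 0.0582 0.1197] tool [-0.0024  0.0008 -0.0132]
```

View pics/w9.png

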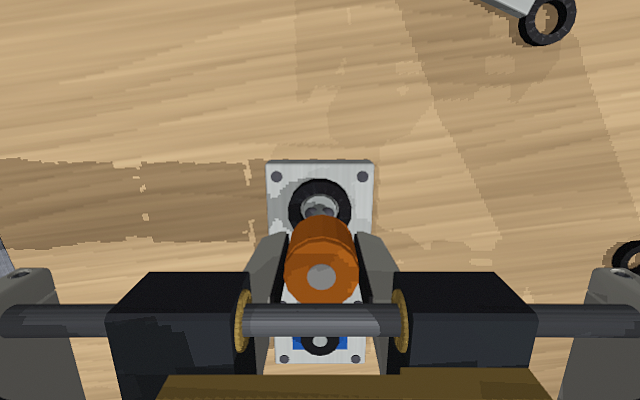

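View pics/c9a.png

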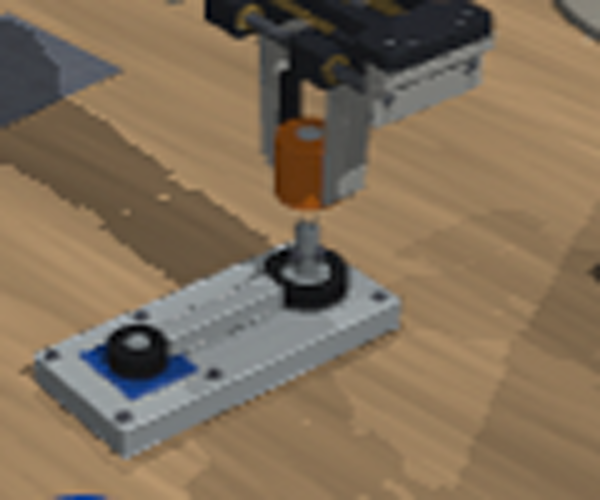

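View pics/c9b.png

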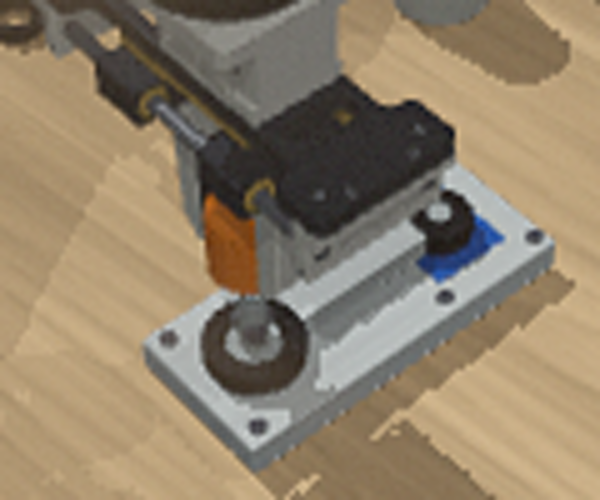

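```bash
python3 -m crank '[[0.002,-0.0025,0.01,0,0,0],[0.002,-0.0025,0.025,0,0,0],[0.002,-0.0025,0.04,0,0,0],[0.002,-0.0025,0.05,0,0,0],[0.002,-0.0025,0.056,0,0,0]]'; python3 -m crank '[[0,0,0,0,0,0],[0,0,0,0,0,0],[0,0,0,0,0,0]]';python3 - <<'E'
from h import *
import pickle
rows((.5018,.0564,.0568),82.4)
o=get_obs();ci=camera_info("wrist");print(o["moment"].round(2))
p,d=snapshot("wrist");cv2.imwrite("pics/w10.png",p[:,:,::-1]);pickle.dump((o,ci),open("pics/w10.pkl","wb"));np.save("pics/w10.npy",d)
p,d=snapshot("scene");s1=cv2.resize(p[130:230,270:390,::-1],None,fx=5,fy=5,interpolation=cv2.INTER_CUBIC)
cv2.imwrite("pics/c10a.png",s1)
from dot import dot
dot("w10")
E
```

```text
t: 13.25
position: [0.5007, 0.0571, 0.0764]
ee_rot: [0.066, 0.998, -0.0, -0.001]
ft_force: [0.1, -0.6, 0.1]
gripper_width: 0.0371
t: 13.5
position: [0.5012, 0.0571, 0.0777]
ee_rot: [0.066, 0.998, -0.0, 0.0]
ft_force: [0.1, 0.7, -0.9]
gripper_width: 0.0369
pos [0.5012 0.0571 0.0777] yaw_y 82.39 zt [ 0. -0. -1.] F [ 0.1  0.7 -0.9] w 0.0369 t 13.5 q [-0.19  0.59 -0.06  2.22  0.1   0.33  1.11]
row [-0.0014 -0.0013  0.0417] [-0.  0. -0.] n 0.5005975753545915 0.0011083147564589061
[ 0.07 -0.03 -0.01]
[307 264  29  26 562] [321.09964413 276.66548043]
dot world [0.5036 0.0576 0.0909] tool [-0.0023  0.0008 -0.0132]
```

View pics/c10a.png

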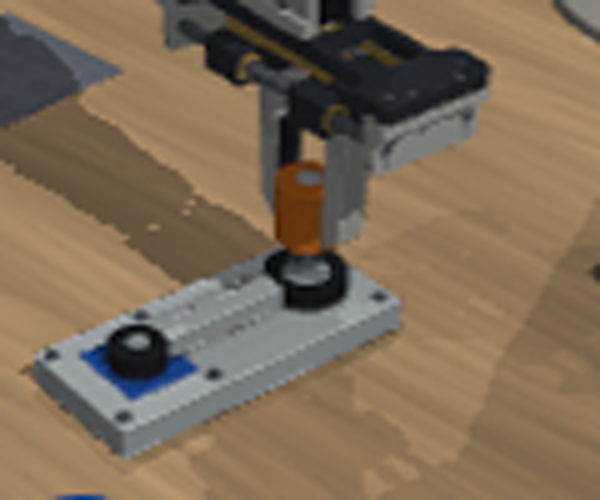

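```bash
python3 -m crank '[[-0.001,-0.001,0.006,0,0,0],[-0.001,-0.001,0.012,0,0,0],[-0.001,-0.001,0.014,0,0,0]]' -1 60; python3 -m crank '[[0,0,0.002,0,0,0],[0,0,0.004,0,0,0]]'; python3 -m crank '[[0,0,0.002,0,0,0],[0,0,0.004,0,0,0]]'; python3 -m crank '[[0,0,0.002,0,0,0],[0,0,0.004,0,0,0]]'
```

```text
t: 13.85
position: [0.5016, 0.0565, 0.0704]
ee_rot: [0.066, 0.998, -0.0, -0.0]
ft_force: [-1.4, 0.4, 3.6]
gripper_width: 0.0374
t: 14.02
position: [0.5018, 0.0566, 0.069]
ee_rot: [0.066, 0.998, 0.0, 0.0]
ft_force: [-1.1, 0.8, 12.4]
gripper_width: 0.0368
t: 14.18
position: [0.5017, 0.0566, 0.067]
ee_rot: [0.066, 0.998, 0.0, 0.0]
ft_force: [-0.1, -0.6, 4.1]
gripper_width: 0.037
t: 14.35
position: [0.5016, 0.0565, 0.0646]
ee_rot: [0.066, 0.998, -0.0, 0.0]
ft_force: [-0.9, 0.9, 1.8]
gripper_width: 0.0372
```

The force peaked at about 12 N and dropped to 2 N, so the cap snapped over the balls. I push on to home.

```bash
python3 -m crank '[[0,0,0.004,0,0,0],[0,0,0.008,0,0,0],[0,0,0.01,0,0,0]]'; python3 -m crank '[[0,0,0.002,0,0,0],[0,0,0.004,0,0,0]]'; python3 -m crank '[[0,0,0.002,0,0,0],[0,0,0.002,0,0,0]]'; python3 -m crank '[[0,0,0.002,0,0,0],[0,0,0.002,0,0,0]]'
```

```text
t: 14.6
position: [0.5013, 0.0565, 0.0591]
ee_rot: [0.066, 0.998, -0.0, -0.0]
ft_force: [0.3, -0.4, -0.5]
gripper_width: 0.0372
t: 14.77
position: [0.5018, 0.0565, 0.0575]
ee_rot: [0.066, 0.998, -0.0, 0.0]
ft_force: [-0.6, -0.9, -0.1]
gripper_width: 0.0371
t: 14.93
position: [0.5018, 0.0565, 0.0568]
ee_rot: [0.066, 0.998, 0.0, 0.0]
ft_force: [0.4, -0.3, 0.5]
gripper_width: 0.0369
t: 15.1
position: [0.5018, 0.0565, 0.0565]
ee_rot: [0.066, 0.998, 0.0, 0.001]
ft_force: [-1.6, -0.7, 13.7]
gripper_width: 0.0369
```

```bash
python3 -m crank '[[0,0,0.0005,0,0,0],[0,0,0.001,0,0,0],[0,0,0.001,0,0,0]]'; python3 -m crank '[[0,0,0,0,0,0],[0,0,0,0,0,0],[0,0,0,0,0,0]]'
```

```text
t: 15.35
position: [0.5018, 0.0565, 0.0564]
ee_rot: [0.066, 0.998, 0.0, 0.001]
ft_force: [-3.6, -0.2, 20.7]
gripper_width: 0.0367
t: 15.6
position: [0.5018, 0.0565, 0.0564]
ee_rot: [0.066, 0.998, 0.0, 0.001]
ft_force: [-3.0, -0.2, 20.2]
gripper_width: 0.0371
```

```bash
python3 -m crank '[[0,0,0.0008,0,0,0],[0,0,0.0008,0,0,0],[0,0,0.0008,0,0,0],[0,0,0.0008,0,0,0]]'; python3 - <<'E'
from h import *
import pickle
rows((.5018,.0565,.0568),82.4)
o=get_obs();ci=camera_info("wrist")
p,d=snapshot("wrist");cv2.imwrite("pics/w11.png",p[:,:,::-1]);pickle.dump((o,ci),open("pics/w11.pkl","wb"))
q,d=snapshot("scene");s1=cv2.resize(q[130:230,270:390,::-1],None,fx=5,fy=5,interpolation=cv2.INTER_CUBIC)
cv2.imwrite("pics/c11a.png",s1);cv2.imwrite("pics/scene11.png",q[:,:,::-1])
from dot import dot
dot("w11")
rows((.5018,.0565,.0568),82.4)
E
```

```text
t: 15.93
position: [0.5019, 0.0566, 0.0564]
ee_rot: [0.066, 0.998, 0.0, 0.001]
ft_force: [-5.6, -0.8, 24.6]
gripper_width: 0.0374
pos [0.5019 0.0566 0.0564] yaw_y 82.39 zt [ 1.7e-03  1.0e-04 -1.0e+00] F [-5.6 -0.8 24.6] w 0.0374 t 15.93 q [-0.19  0.63 -0.05  2.24  0.11  0.27  1.1 ]
row [ 0.0001 -0.0001 -0.0009] [ 0.0001  0.0003 -0.    ] n 0.010869844253310956 0.014144430282520772
[307 264  29  26 567] [321.05291005 276.66313933]
dot world [0.5043 0.057  0.0696] tool [-0.0023  0.0007 -0.0132]
pos [0.5019 0.0565 0.0563] yaw_y 82.39 zt [ 1.7e-03  1.0e-04 -1.0e+00] F [-4.8 -0.4 25.6] w 0.037 t 16.03 q [-0.19  0.63 -0.05  2.24  0.11  0.27  1.1 ]
row [ 0.0001 -0.0001 -0.0009] [ 0.0001  0.0003 -0.    ] n 0.01114253635458869 0.01387381334417089
```

View pics/c11a.png

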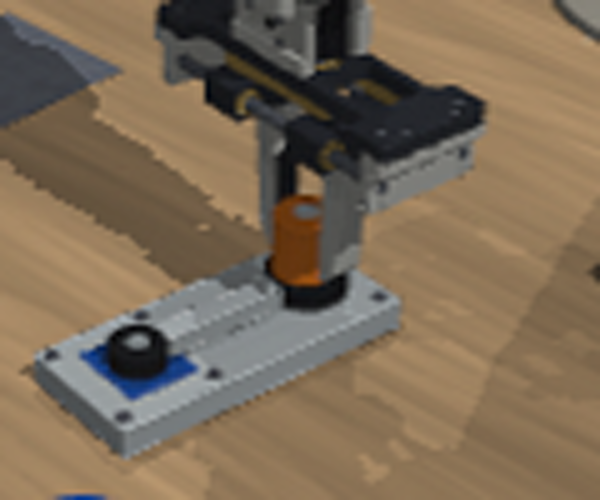

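View pics/w11.png

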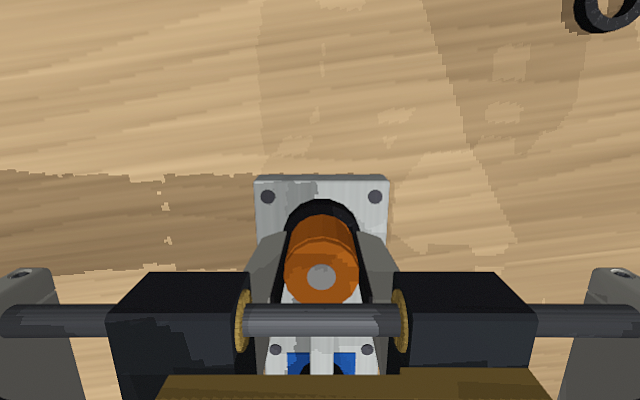

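View pics/scene11.png

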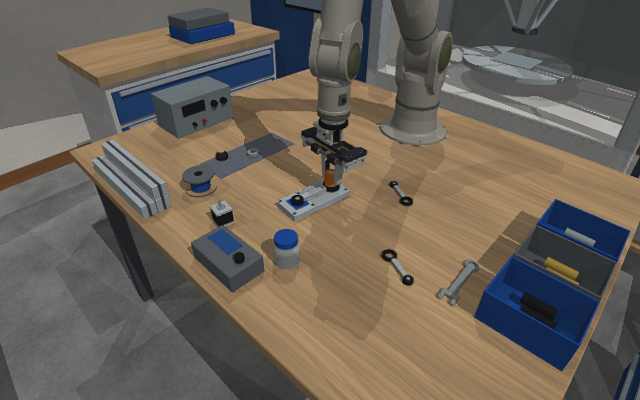

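The pictures show the cap home on the eye, with its dot at (321,277), so it has not slipped in the grip. The round end is on the pad and the bystanders have not moved.

```bash
python3 -c "
from rig import *
print(finish_job())"
```

```text
the job is handed in; nothing more can be done
None
```

I put the strut link's eye over the stud with its round end on the blue pad and let go. I then pressed the orange cap down until it clicked and was fully home. I handed the job in at about 16 s, still gripping the cap (set to 60 N) and pressing down with about 25 N.

**Link:** after release, depth readings put the eye top at about 32 mm and the bar at about 34.5 mm, so the link lies flat. The round end measured within 1 mm of the pad centre.

**Cap:** the force rose to about 12 N at the balls, above the 9 N given, then fell to about 0 N. Hard contact came with the tool at 56.4 mm, against 56.8 mm computed for home. The white dot had not shifted in the grip. While pressing, about 5 N of sideways force remained.

**Measurements that disagreed:** camera estimates of the stud's position differed by 1–3 mm, so I used a middle value. Both parts went on without jamming.

**Bystanders:** in the last scene picture they look unmoved; I checked this by eye only.

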